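# Load a paper roll and hold the dispenser's cover over its screw holes

### The job

Put the roll of brown paper tape onto the dispenser's upright spindle, fully down, and let go of it. Then pick up the red cover plate by its handle and hold it level, hovering about a centimetre above the two brass posts and touching neither of them, so that each post's small threaded hole lies well inside one of the plate's holes, either way round, ready for someone to put in the screws. Finish while still holding the plate there, and leave the other things on the bench where they are.

Things in the scene. Friction and masses are not known exactly. Their poses are not given: they have to be found in the camera images.
- dispenser: tape dispenser, fixed. Grey board 110 (x) x 200 (y) x 10 mm; mid-board a dark disc (68 mm dia., top at 12 mm) with an upright steel spindle 16 mm dia., its last 14 mm tapering to 8 mm, tip at 66 mm. At y = +75 and -75 mm stand brass posts 26 x 26 mm, tops at 75 mm, each with a threaded 8 mm hole in its top. Heights from the bench. Origin: underside centre, on the spindle axis; z up
- seat (a point): point on the dispenser, on the spindle's axis on top of the turntable disc, where the roll's underside rests; axes as the dispenser
- post_a (a point): centre of the threaded hole (8 mm) at the top of the brass post at the dispenser's +y end, 75 mm above the bench; axes as the dispenser
- post_b (a point): centre of the threaded hole (8 mm) at the top of the brass post at the dispenser's -y end, 75 mm above the bench; axes as the dispenser
- roll: roll of brown paper tape standing upright on the bench, rigid, 60 mm diameter, 46 mm high, on a white core 26 mm in diameter and 48 mm high with a 20 mm bore right through along z. Origin: centre of its underside. About 0.14 kg. It may start left or right of the dispenser
- plate: red cover plate lying flat left or right of the dispenser, 50 (x) x 200 (y) x 6 mm, about 0.25 kg; two 18 mm through holes at y = +75 and -75 mm; on top a black bow handle: bar 14 mm wide (x), 72 mm long (y), 30 to 46 mm above the plate's underside, on a foot near each end, open beneath. Balanced, same if turned half round. Origin: centre of its underside; z up
- handle (a point): middle of the handle bar, 38 mm above the plate's underside; pinch the bar across the plate's x; axes as the plate
- hole_a (a point): centre of the plate's 18 mm hole at its +y end, at the underside
- hole_b (a point): centre of the plate's 18 mm hole at its -y end, at the underside
- paint_green: green paint bottle with label and white cap, 44 mm diameter, 85 mm tall, standing; bystander, to be left alone. Origin: centre of its underside
- paint_blue: blue paint bottle with label and white cap, 40 mm diameter, 95 mm tall, standing; bystander, to be left alone. Origin: centre of its underside
- jar: squat amber jar with steel lid, 60 mm diameter, 70 mm tall, standing; bystander, to be left alone. Origin: centre of its underside
- screwdriver: screwdriver lying flat on the bench; bystander, to be left alone. Origin: its lowest side at its middle
- sander: cork sanding block 60 x 100 x 35 mm, lying; bystander, to be left alone. Origin: centre of its underside
- screw_tray: small grey open tray 70 x 90 x 22 mm with the two thumb screws in it, between the robot and the dispenser; the screws are not needed yet; bystander, to be left alone. Origin: centre of its underside
Mind the look-alikes: they are no part of the job. Of the things shaped like the plate, the red one is meant.

How it is judged:
On the way:
1. the roll is fully down on the spindle and let go of (horizontal distance between roll and seat below 0.004 m and z of roll in the frame of seat between -0.004 and 0.004 m and angle between roll's own z axis and vertical below 0.06 rad and contact force between roll and the arm below 0.2 N and contact force between roll and the fingers below 0.2 N), for 0.3 s.
At the end, for the whole second after the job is handed in: Roll on the seat (height and axis within 4 mm, upright), not touched by the robot; plate held in the fingers at rest, level within 0.07 rad, each hole within 5 mm of a different post's threaded hole, underside 3 to 25 mm above the post tops, touching neither dispenser nor roll (all of step 1 and ((horizontal distance between hole_a and post_a below 0.005 m and z of hole_a in the frame of post_a between 0.003 and 0.025 m and horizontal distance between hole_b and post_b below 0.005 m and z of hole_b in the frame of post_b between 0.003 and 0.025 m) or (horizontal distance between hole_a and post_b below 0.005 m and z of hole_a in the frame of post_b between 0.003 and 0.025 m and horizontal distance between hole_b and post_a below 0.005 m and z of hole_b in the frame of post_a between 0.003 and 0.025 m)) and angle between plate's own z axis and vertical below 0.07 rad and linear speed of each of plate, roll below 0.02 m/s and contact force between plate and the fingers above 1 N and contact force between plate and dispenser below 0.2 N and contact force between plate and roll below 0.2 N); the arm keeps its last pose, push and grip.
It fails at once if a bystander is moved by more than 30 mm (distance of any of paint_green, paint_blue, jar, screwdriver, sander, screw_tray from where it was at the start of the episode above 0.03 m).
It also fails if it takes over 64 s, if anything falls off the work surface, if the arm or the gripper's body presses on something with over 40 N, if the wrist force passes 120 N, or if a joint passes its speed limit or range.

### The arm

A 7-joint arm with a two-finger parallel gripper is mounted at the origin on the work surface. World frame = base frame: x ahead of the robot, y to its left, z up, the work surface at z = 0. Lengths are in m, angles in rad, forces in N, time in s.
With the tool pointing down it reaches from about 0.4 to 0.85 m from the base axis. Payload 10.4 kg.
Tool frame: the origin (TCP) lies on the centre line of the jaws, within the pads' length; the fingertips stand 11 mm ahead of it and the grasp point (between the pads) lies 8 mm behind it (tip_reach is the distance from the TCP to the fingertips, in m); z points along the fingers, y is the line along which they close (so a half turn about z gives the same grasp; the last joint's range is limited). The gripper opens to 85 mm and grips with 20 to 120 N. Pads are 22 mm wide; open, the fingers measure 114 mm over their backs; the gripper's body (76 mm by 85 mm) begins 54 mm behind the grasp point. The pads swing forward as they close: fully open they stand 13 mm farther back than shut.
Start: joints at [1.303, 0.332, -0.065, 1.46, 0.022, 1.35, -0.088], TCP at [0.151, -0.606, 0.242] pointing down, gripper open.
Joint ranges: [-2.6, 2.6], [-0.5, 2.12], [-1.47, 1.34], [0.16, 2.42], [-1.27, 4.41], [0.06, 2.06], [-2.6, 2.6]. Speed limits (rad/s): [2.22, 2.22, 2.79, 2.79, 3.14, 3.14, 3.14].

### API

Orientations are given as a unit quaternion [x, y, z, w].
In Python, from workcell import get_obs, camera, hand_in, tip_reach gives the robot as it stands. The module is installed in compiled form; this text tells all that it offers.
- The arm moves only by the tool move_arm, never from a script. Its argument "plan" is a list of rows, each an object with "delta_pos": the shift along the tool's x, y, z in m, a list of three; "turn": the turn, a rotation vector about the tool's x, y, z in rad, a list of three; "fingers": the closure, from 0 (fully open) to 1 (shut). A call has 1 to 12 rows; each row is the pose to reach, as a shift and turn from the pose commanded when the call began, along the tool's axes at that moment; what a row does not reach only later rows make up. A row lasts 1/8 s, in which the tool goes at most 62.5 mm and 10.7 degrees, less where a joint would pass 70% of its speed; a pose out of reach is approached as far as the arm can. A call with a gripper value outside its range is refused whole. The fingers move at their own pace and stop on an object; "force" is the grip in N (left out, the last holds). Time passes only in rows, so rows that repeat a pose let the fingers close. It gives the time, the measured TCP pose, the force, the opening and the grip force at its end, in the units of the state.
- get_obs(): the state, without advancing time (a new reading comes with each control period).
- camera(name): name is "scene" or "top" or "wrist"; returns a dict with "color" (400x640x3 uint8, red, green, blue), "range_z" (400x640 float32, m along the optical axis (not along the pixel's ray), 0 where there is no reading), "fx", "fy", "cx", "cy" (pixels), "k1" (the pictures are not rectified: a ray, as slopes to the right and down, at radius r is drawn at 1 + k1 r^2 times it, then the intrinsics apply), "R" (3x3) and "t" (3): a world point X has camera coordinates R X + t; the wrist camera has in their place "tool_from_camera" (4x4, takes a point from camera to tool coordinates, whose origin is the TCP and whose axes are the flange's). Camera axes: x right, y down, z forward; pixel columns grow to the right and rows downward; lengths in m; the calibration is good to about 2 mm. A picture is of the moment at which its call begins: read the wrist's pose just before it.
- hand_in(): hands the job in; it is judged then, once.
The state is a dict: "clock": time; "joint_pos": joint angles; "joint_velocities": joint speeds; "tau": joint torques, N m; "position": TCP position; "ee_rot": TCP orientation; "ft_force": force on the tool from outside, world axes, zero at the start; "torque": the same for the moment, N m; "grip_width": opening from 0.0 (shut) to 1.0 (fully open); "grasp_force": force on a finger pad.
Only numpy, scipy, OpenCV 4.12 (cv2) and the standard library are available. Lean on these libraries where they do the work, as an engineer would, in place of code of your own. Each camera call takes 0.05 s, during which the arm holds its last target. There are 200 camera calls.

## Working session

There is one attempt and no reset: what is moved stays moved. The work goes in short steps, Python scripts to look and compute and a tool call to move; the robot and the scene stay as the last step left them, time stands still between calls to the robot, and variables do not carry over. Pictures are saved under pics/ and viewed, at most 12 in all, crops included, and the job is handed in when it is done.

Besides the shell and the picture viewer there is one more tool, called as a command line: name --argument value ..., lists and objects as JSON in quotes. move_arm: Moves the arm, as the interface text tells. Its arguments: {"type":"object","properties":{"plan":{"type":"array","items":{"type":"object","properties":{"delta_pos":{"type":"array","items":{"type":"number"}},"turn":{"type":"array","items":{"type":"number"}},"fingers":{"type":"number"}}}},"force":{"type":"number"}},"required":["plan"]}

```bash
mkdir -p pics
cat > h.py <<'E'
import numpy as np, cv2
from workcell import get_obs, camera, tip_reach
from scipy.spatial.transform import Rotation as Ro
def grab(n):
    o=get_obs(); c=camera(n)
    if n=='wrist':
        T=np.array(c['tool_from_camera']); W=np.eye(4); W[:3,:3]=Ro.from_quat(o['ee_rot']).as_matrix(); W[:3,3]=o['position']
        M=W@T
    else:
        M=np.eye(4); R=np.array(c['R']); M[:3,:3]=R.T; M[:3,3]=-R.T@np.array(c['t'])
    c['M']=M; return c
def slopes(c,uv):
    uv=np.atleast_2d(np.asarray(uv,float)); d=np.c_[(uv[:,0]-c['cx'])/c['fx'],(uv[:,1]-c['cy'])/c['fy']]
    s=d.copy()
    for _ in range(10): s=d/(1+c['k1']*(s**2).sum(1,keepdims=True))
    return s
def onplane(c,uv,z):
    s=slopes(c,uv); r=np.c_[s,np.ones(len(s))]@c['M'][:3,:3].T; o=c['M'][:3,3]
    return o+r*((z-o[2])/r[:,2:3])
def cloud(c):
    v,u=np.mgrid[:400,:640]; s=slopes(c,np.c_[u.ravel(),v.ravel()]); z=c['range_z'].ravel()[:,None]
    P=np.c_[s*z,z]@c['M'][:3,:3].T+c['M'][:3,3]; P[z[:,0]==0]=np.nan
    return P.reshape(400,640,3)
def save(c,name): cv2.imwrite('pics/'+name,c['color'][:,:,::-1])
E
python3 - <<'E'
from h import *
o=get_obs(); print({k:np.round(v,3) for k,v in o.items()}, tip_reach() if callable(tip_reach) else tip_reach)
a=grab('scene');b=grab('top')
save(a,'s1.png');save(b,'t1.png')
for c in(a,b): print(c['M'].round(3).tolist(),c['fx'],c['k1'])
E
```

```text
{'clock': np.float64(0.0), 'joint_pos': array([ 1.303,  0.333, -0.065,  1.461,  0.022,  1.35 , -0.088]), 'joint_velocities': array([ 0.002, -0.001,  0.001, -0.   , -0.001, -0.   , -0.001]), 'tau': array([-1.0000e-03, -6.2545e+01,  4.8000e-02, -3.9160e+01,  1.6000e-02,
        1.0000e-02, -0.0000e+00]), 'position': array([ 0.151, -0.606,  0.242]), 'ee_rot': array([ 0.993,  0.122, -0.   , -0.001]), 'ft_force': array([ 0.391,  0.742, -0.346]), 'torque': array([-0.009,  0.042,  0.013]), 'grasp_force': np.float64(0.0), 'grip_width': np.float64(1.002)} 0.011
[[0.597, 0.58, -0.555, 1.194], [0.803, -0.429, 0.415, -0.382], [0.003, -0.693, -0.721, 0.918], [0.0, 0.0, 0.0, 1.0]] 378.02196959906325 -0.07441917794906247
[[-0.025, -0.99, 0.139, 0.291], [-1.0, 0.027, 0.013, 0.121], [-0.016, -0.138, -0.99, 1.748], [0.0, 0.0, 0.0, 1.0]] 483.42842721796984 -0.058285623098935764
```

View pics/s1.png

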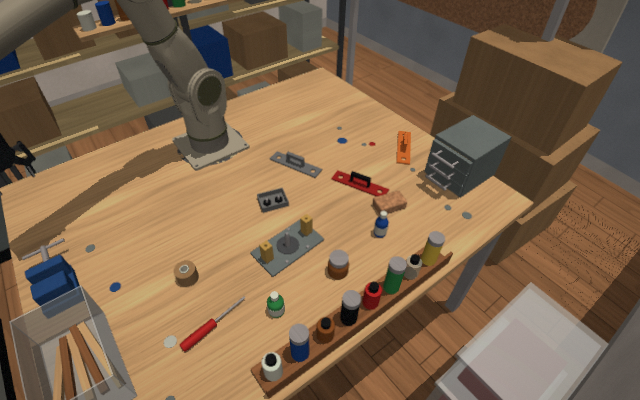

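View pics/t1.png

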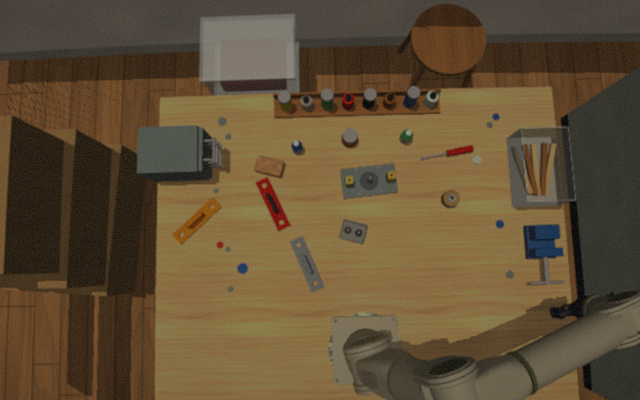

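The scene view shows the roll at (186,272), the dispenser at (287,245) with posts at (266,252) and (306,226), and the red plate at (360,183). In the top view the roll is at (451,198), the dispenser at (369,181), and the red plate at (273,204) with the cork block just beside its far end. Next I take rough positions from the top view.

```bash
cat >> h.py <<'E'
def blobs(c,lo,hi,minA=20,box=None):
    hsv=cv2.cvtColor(c['color'],cv2.COLOR_RGB2HSV); m=cv2.inRange(hsv,lo,hi)
    if box: k=np.zeros_like(m); k[box[1]:box[3],box[0]:box[2]]=255; m&=k
    n,l,s,ce=cv2.connectedComponentsWithStats(m)
    return [(s[i,4],ce[i],l==i) for i in range(1,n) if s[i,4]>=minA]
E
python3 - <<'E'
from h import *
c=grab('top'); P=cloud(c)
print('plate');
m=max(blobs(c,(0,150,60),(8,255,255),100,(240,160,310,250))+blobs(c,(172,150,60),(180,255,255),100,(240,160,310,250)),key=lambda b:b[0])
ys,xs=np.nonzero(m[2]); r=cv2.minAreaRect(np.c_[xs,ys].astype(np.float32)); print(r); bp=cv2.boxPoints(r); W=onplane(c,bp,.006); print(W.round(3), W.mean(0).round(3))
print('posts')
for b in blobs(c,(18,120,80),(32,255,255),15,(335,160,405,200)): print(b[0],b[1],onplane(c,b[1],.075).round(4),np.nanmedian(P[b[2]],0).round(3))
print('gray board depth/height'); 
H=P[...,2]
for name,box in dict(roll=(435,183,468,215),post=(335,160,405,200)).items():
    k=H[box[1]:box[3],box[0]:box[2]]; q=P[box[1]:box[3],box[0]:box[2]][(k>.035)]
    print(name,len(q),q.mean(0).round(4),q.min(0).round(3),q.max(0).round(3))
for n,uv,z in(('spindle',(369.5,181),.066),('roll',(451,198),.048),('sander',(270,166),.035),('jar',(350,138),.07),('green',(407,136),.085),('blue',(297,147),.095),('tray',(354,231),.022)): print(n,onplane(c,uv,z).round(3))
E
```

```text
plate
((272.51007080078125, 203.55078125), (53.375789642333984, 13.212079048156738), 64.72228240966797)
[[0.607 0.382 0.006]
 [0.627 0.338 0.006]
 [0.447 0.257 0.006]
 [0.428 0.301 0.006]] [0.527 0.32  0.006]
posts
547 [364.00914077 168.91407678] [[ 0.6317 -0.0128  0.075 ]] [ 0.661 -0.002 -0.001]
62 [348.75806452 179.96774194] [[0.5936 0.0422 0.075 ]] [0.596 0.042 0.072]
93 [401.04301075 185.83870968] [[ 0.5677 -0.1403  0.075 ]] [ 0.58  -0.152 -0.002]
198 [379.73737374 197.38888889] [[ 0.5288 -0.0639  0.075 ]] [ 0.539 -0.077 -0.002]
31 [339.12903226 197.51612903] [[0.5322 0.0779 0.075 ]] [ 0.542  0.076 -0.002]
gray board depth/height
roll 195 [ 0.5242 -0.3218  0.0442] [ 0.499 -0.351  0.035] [ 0.554 -0.293  0.054]
post 169 [ 0.599  -0.0353  0.0654] [ 0.58  -0.121  0.035] [0.623 0.055 0.083]
spindle [[ 0.59  -0.031  0.066]]
roll [[ 0.524 -0.32   0.048]]
sander [[0.66  0.324 0.035]]
jar [[0.747 0.032 0.07 ]]
green [[ 0.744 -0.169  0.085]]
blue [[0.713 0.221 0.095]]
tray [[0.418 0.027 0.022]]
```

```bash
cat >> h.py <<'E'
def rel(p,yaw):
    # tool pointing down, tool x at world angle yaw; delta relative to the current measured pose
    o=get_obs(); R=Ro.from_quat(o['ee_rot']); T=Ro.from_euler('ZX',[yaw,np.pi])
    print('delta',(R.inv().apply(np.array(p)-o['position'])).round(4),'turn',(R.inv()*T).as_rotvec().round(3),'clock',o['clock'])
E
python3 - <<'E'
from h import *
c=grab('wrist'); print(np.round(c['tool_from_camera'],3).tolist(),c['fx'])
rel([.524,-.32,.24],1.6)
E
```

```text
[[-0.0, -0.956, -0.294, 0.074], [1.0, -0.0, 0.0, -0.0], [-0.0, -0.294, 0.956, -0.132], [0.0, 0.0, 0.0, 1.0]] 321.2627684343967
delta [ 0.4308 -0.1873  0.002 ] turn [-1.000e-03 -1.000e-03 -1.355e+00] clock 0.2
```

move_arm --plan '[{"delta_pos":[0.06,-0.026,0],"turn":[0,0,-0.18]},{"delta_pos":[0.11,-0.047,0],"turn":[0,0,-0.35]},{"delta_pos":[0.16,-0.07,0],"turn":[0,0,-0.52]},{"delta_pos":[0.21,-0.091,0],"turn":[0,0,-0.69]},{"delta_pos":[0.26,-0.113,0],"turn":[0,0,-0.86]},{"delta_pos":[0.31,-0.135,0],"turn":[0,0,-1.03]},{"delta_pos":[0.36,-0.157,0],"turn":[0,0,-1.2]},{"delta_pos":[0.41,-0.178,0],"turn":[0,0,-1.3]},{"delta_pos":[0.431,-0.187,0],"turn":[0,0,-1.355]},{"delta_pos":[0.431,-0.187,0],"turn":[0,0,-1.355]},{"delta_pos":[0.431,-0.187,0],"turn":[0,0,-1.355]}]'

```text
validation failed for argument at $.pl...
```

Run:
```python
from h import *
o=get_obs(); print(o['position'],o['joint_pos'].round(2))
c=grab('wrist'); save(c,'w1.png'); P=cloud(c); k=(P[...,2]>.03)&(P[...,2]<.07); k[:, :]&=np.hypot(P[...,0]-.524,P[...,1]+.32)<.06
print(k.sum(),P[k].mean(0).round(4),P[k].min(0).round(3),P[k].max(0).round(3))
```

```text
[ 0.1514404  -0.60615781  0.24184965] [ 1.3   0.33 -0.06  1.46  0.02  1.35 -0.09]<stdin>:4: RuntimeWarning: Mean of empty slice.
  ret = um.true_divide(
Traceback (most recent call last):
ValueError: zero-size array to reduction operation minimum which has no identity
```

View pics/w1.png

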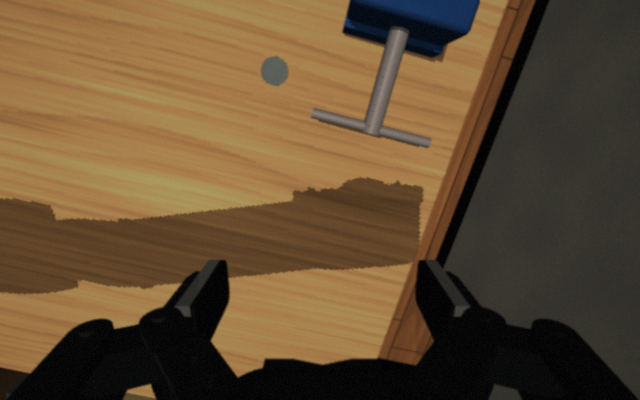

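The move was refused, so this wrist view is still the start pose: fingers at (215,280) and (435,280), with the vise above at (400,60). I'll retry with `fingers` given in every row.

move_arm --plan '[{"delta_pos":[0.06,-0.026,0],"turn":[0,0,-0.18],"fingers":0},{"delta_pos":[0.11,-0.047,0],"turn":[0,0,-0.35],"fingers":0},{"delta_pos":[0.16,-0.07,0],"turn":[0,0,-0.52],"fingers":0},{"delta_pos":[0.21,-0.091,0],"turn":[0,0,-0.69],"fingers":0},{"delta_pos":[0.26,-0.113,0],"turn":[0,0,-0.86],"fingers":0},{"delta_pos":[0.31,-0.135,0],"turn":[0,0,-1.03],"fingers":0},{"delta_pos":[0.36,-0.157,0],"turn":[0,0,-1.2],"fingers":0},{"delta_pos":[0.41,-0.178,0],"turn":[0,0,-1.3],"fingers":0},{"delta_pos":[0.431,-0.187,0],"turn":[0,0,-1.355],"fingers":0},{"delta_pos":[0.431,-0.187,0],"turn":[0,0,-1.355],"fingers":0},{"delta_pos":[0.431,-0.187,0],"turn":[0,0,-1.355],"fingers":0}]' --force 40

```text
clock: 1.62
position: [0.5231, -0.3222, 0.2422]
ee_rot: [0.698, 0.716, -0.001, -0.0]
ft_force: [0.2, 0.3, -0.0]
grip_width: 0.996
grasp_force: 0.0
```

Run:
```python
from h import *
o=get_obs(); print(o['position'],o['joint_pos'].round(2))
c=grab('wrist'); save(c,'w2.png'); P=cloud(c); k=(P[...,2]>.03)&(P[...,2]<.07); k[:, :]&=np.hypot(P[...,0]-.524,P[...,1]+.32)<.06
print(k.sum(),P[k].mean(0).round(4),P[k].min(0).round(3),P[k].max(0).round(3))
```

```text
[ 0.52312224 -0.32215358  0.24217337] [ 0.85  0.35 -0.48  1.47  0.16  1.36  0.39]
2347 [ 0.5217 -0.3221  0.0458] [ 0.493 -0.353  0.03 ] [ 0.551 -0.294  0.05 ]
```

View pics/w2.png

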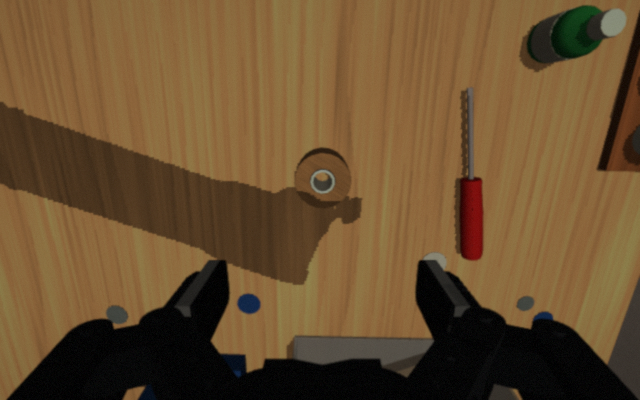

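The roll is at (322,181) with its white core ring clearly visible; the screwdriver (470,180) and green bottle (570,35) are well to the right. I measure the core next.

Run:
```python
from h import *
c=grab('wrist'); 
print(c['color'][165:200:3,322].tolist())
for b in blobs(c,(0,0,95),(180,70,255),10,(295,150,350,212)):
    ys,xs=np.nonzero(b[2]); (x,y),r=cv2.minEnclosingCircle(np.c_[xs,ys].astype(np.float32)); print(b[0],b[1],x,y,r,onplane(c,(x,y),.048).round(4), onplane(c,[(x-r,y),(x+r,y)],.048).round(4).tolist())
rel([.522,-.322,.15],1.6)
```

```text
[[113, 78, 45], [88, 65, 43], [145, 145, 126], [146, 114, 66], [143, 109, 64], [117, 90, 59], [64, 61, 51], [65, 60, 50], [66, 61, 52], [135, 137, 118], [113, 79, 44], [118, 81, 47]]
195 [322.11282051 180.8       ] 322.2667541503906 180.5965118408203 12.34688663482666 [[ 0.5222 -0.3232  0.048 ]] [[0.5093, -0.3235, 0.048], [0.535, -0.3228, 0.048]]
delta [ 0.0003 -0.001   0.0923] turn [-0.001  0.001 -0.004] clock 1.725
```

move_arm --plan '[{"delta_pos":[0,-0.001,0.05],"turn":[0,0,0],"fingers":0},{"delta_pos":[0,-0.001,0.1],"turn":[0,0,0],"fingers":0},{"delta_pos":[0,-0.001,0.14],"turn":[0,0,0],"fingers":0},{"delta_pos":[0,-0.001,0.17],"turn":[0,0,0],"fingers":0},{"delta_pos":[0,-0.001,0.195],"turn":[0,0,0],"fingers":0},{"delta_pos":[0,-0.001,0.21],"turn":[0,0,0],"fingers":0},{"delta_pos":[0,-0.001,0.218],"turn":[0,0,0],"fingers":0},{"delta_pos":[0,-0.001,0.218],"turn":[0,0,0],"fingers":0},{"delta_pos":[0,-0.001,0.218],"turn":[0,0,0],"fingers":1},{"delta_pos":[0,-0.001,0.218],"turn":[0,0,0],"fingers":1},{"delta_pos":[0,-0.001,0.218],"turn":[0,0,0],"fingers":1},{"delta_pos":[0,-0.001,0.218],"turn":[0,0,0],"fingers":1}]' --force 40

```text
clock: 3.22
position: [0.5239, -0.3209, 0.0257]
ee_rot: [0.697, 0.717, 0.0, 0.001]
ft_force: [-1.4, 1.0, 6.3]
grip_width: 0.7
grasp_force: 42.6
```

move_arm --plan '[{"delta_pos":[0,0,-0.02],"turn":[0,0,0],"fingers":1},{"delta_pos":[0,0,-0.06],"turn":[0,0,0],"fingers":1},{"delta_pos":[0,0,-0.11],"turn":[0,0,0],"fingers":1},{"delta_pos":[0.02,0.005,-0.15],"turn":[0,0,0],"fingers":1},{"delta_pos":[0.06,0.015,-0.16],"turn":[0,0,0],"fingers":1},{"delta_pos":[0.1,0.025,-0.16],"turn":[0,0,0],"fingers":1},{"delta_pos":[0.14,0.035,-0.16],"turn":[0,0,0],"fingers":1},{"delta_pos":[0.18,0.045,-0.16],"turn":[0,0,0],"fingers":1},{"delta_pos":[0.2,0.05,-0.16],"turn":[0,0,0],"fingers":1},{"delta_pos":[0.2,0.05,-0.16],"turn":[0,0,0],"fingers":1},{"delta_pos":[0.2,0.05,-0.16],"turn":[0,0,0],"fingers":1}]'

```text
clock: 4.6
position: [0.5674, -0.1204, 0.185]
ee_rot: [0.697, 0.717, -0.0, 0.001]
ft_force: [-0.2, -0.1, -0.1]
grip_width: 0.698
grasp_force: 43.5
```

Run:
```python
from h import *
c=grab('wrist'); save(c,'w3.png'); P=cloud(c)
for b in blobs(c,(15,110,60),(35,255,255),60): print(b[0],b[1],onplane(c,b[1],.075).round(4),np.nanmedian(P[b[2]],0).round(3))
o=get_obs(); print(o['position'],o['grip_width'])
```

```text
138443 [274.16783803 163.41780372] [[ 0.5293 -0.0894  0.075 ]] [ 0.478 -0.098  0.   ]
9094 [322.32834836 306.04288542] [[ 0.5693 -0.2141  0.075 ]] [ 0.567 -0.124  0.205]
1475 [596.12881356 366.03050847] [[ 0.8314 -0.2747  0.075 ]] [ 0.916 -0.342  0.   ]
67 [131.26865672 368.44776119] [[ 0.3906 -0.2885  0.075 ]] [ 0.341 -0.359  0.001]
64 [512.5     368.21875] [[ 0.7512 -0.2783  0.075 ]] [ 0.805 -0.346  0.001]
1090 [184.43027523 385.06697248] [[ 0.4391 -0.3067  0.075 ]] [ 0.403 -0.388  0.   ]
1090 [459.4853211  385.10091743] [[ 0.7039 -0.2995  0.075 ]] [ 0.744 -0.379  0.   ]
[ 0.56730768 -0.12070845  0.18480052] 0.6971187432429254
```

View pics/w3.png

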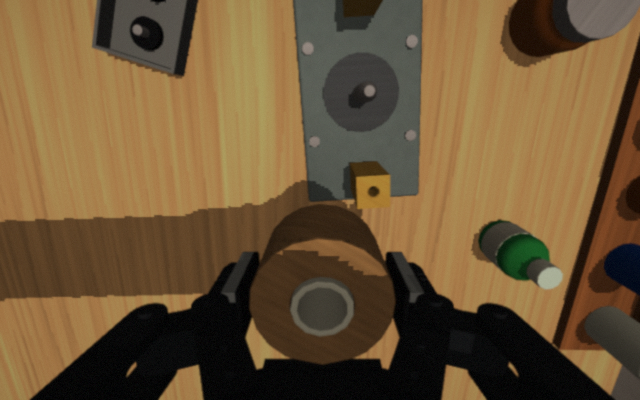

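The roll is held upright at (322,305). The spindle tip is at (369,91) on the dark disc, the post b top is at (373,190) and the board runs up the picture, so I measure these now.

Run:
```python
from h import *
c=grab('wrist'); P=cloud(c)
def top(box,z,tol=.006):
    k=np.abs(P[...,2]-z)<tol; m=np.zeros_like(k); m[box[1]:box[3],box[0]:box[2]]=1; k&=m
    ys,xs=np.nonzero(k); r=cv2.minAreaRect(np.c_[xs,ys].astype(np.float32)); q=cv2.boxPoints(r)
    print(k.sum(),np.c_[xs,ys].mean(0).round(1),r[0],r[1],'z',np.median(P[k][:,2]).round(4),'mean',onplane(c,np.c_[xs,ys].mean(0),z).round(4),'box',onplane(c,r[0],z).round(4),'sides',np.linalg.norm(np.diff(onplane(c,q,z),axis=0),axis=1).round(3))
top((345,165,400,212),.075)
top((350,75,390,110),.064,.008)
for n,lo,hi,box,z in(('tip',(0,0,110),(180,60,255),(355,80,382,103),.066),('hole',(0,0,0),(180,255,55),(362,180,384,200),.075),('disc',(0,0,0),(180,60,82),(315,45,402,135),.012)):
    for b in blobs(c,lo,hi,8,box):
        ys,xs=np.nonzero(b[2]); q=np.c_[xs,ys].astype(np.float32); (x,y),r=cv2.minEnclosingCircle(q); print(n,b[0],b[1].round(1),(x,y,r),onplane(c,b[1],z).round(4),onplane(c,(x,y),z).round(4),'dia',(onplane(c,(x+r,y),z)-onplane(c,(x-r,y),z)).round(4)[0,0])
# core in hand: expected top of core z
zt=get_obs()['position'][2]-.0257+.048
for b in blobs(c,(0,0,90),(180,75,255),50,(280,265,365,350)):
    ys,xs=np.nonzero(b[2]); q=np.c_[xs,ys].astype(np.float32); (x,y),r=cv2.minEnclosingCircle(q); print('core',b[0],(x,y,r),onplane(c,(x,y),zt).round(4),'dia',(onplane(c,(x+r,y),zt)-onplane(c,(x-r,y),zt)).round(4)[0,0])
k=cv2.inRange(cv2.cvtColor(c['color'],cv2.COLOR_RGB2HSV),(0,0,0),(180,70,255)); 
# board long edges by gray rows
for v in (150,60,30):
    row=k[v,270:450]; xs=np.nonzero(row)[0]+270; e=onplane(c,[(xs.min(),v),(xs.max(),v)],.010); print(v,xs.min(),xs.max(),e.round(4).tolist())
print(get_obs()['position'])
```

```text
1103 [372.4 190.2] (372.5113220214844, 190.26039123535156) (34.445716857910156, 34.35884475708008) z 0.0752 mean [[ 0.6052 -0.1085  0.075 ]] box [[ 0.6053 -0.1086  0.075 ]] sides [0.026 0.028 0.027]
256 [367.1  90.5] (367.5, 90.5) (17.0, 17.0) z 0.0638 mean [[ 0.5976 -0.035   0.064 ]] box [[ 0.5979 -0.035   0.064 ]] sides [0.012 0.013 0.012]
tip 84 [369.4  89.9] (369.2826232910156, 89.93478393554688, 5.225187301635742) [[ 0.599  -0.0346  0.066 ]] [[ 0.5989 -0.0346  0.066 ]] dia 0.0077
hole 26 [374.2 189.5] (374.0, 190.0, 3.6056511402130127) [[ 0.6066 -0.1079  0.075 ]] [[ 0.6065 -0.1084  0.075 ]] dia 0.0056
disc 4747 [360.6  91.5] (360.40618896484375, 91.32302856445312, 40.44976806640625) [[ 0.5986 -0.0337  0.012 ]] [[ 0.5985 -0.0336  0.012 ]] dia 0.0726
core 840 (321.7950744628906, 308.5, 30.896499633789062) [[ 0.5663 -0.1234  0.2069]] dia 0.0246
150 306 418 [[0.5503, -0.0877, 0.01], [0.6568, -0.0848, 0.01]]
60 298 420 [[0.5422, -0.0089, 0.01], [0.6496, -0.0059, 0.01]]
30 296 420 [[0.5403, 0.0149, 0.01], [0.647, 0.018, 0.01]]
[ 0.56728718 -0.12069332  0.18464824]
```

move_arm --plan '[{"delta_pos":[0.03,0.012,0],"turn":[0,0,0],"fingers":1},{"delta_pos":[0.06,0.024,0],"turn":[0,0,0],"fingers":1},{"delta_pos":[0.08,0.032,0],"turn":[0,0,0],"fingers":1},{"delta_pos":[0.088,0.035,0.01],"turn":[0,0,0],"fingers":1},{"delta_pos":[0.088,0.035,0.04],"turn":[0,0,0],"fingers":1},{"delta_pos":[0.088,0.035,0.065],"turn":[0,0,0],"fingers":1},{"delta_pos":[0.088,0.035,0.08],"turn":[0,0,0],"fingers":1},{"delta_pos":[0.088,0.035,0.084],"turn":[0,0,0],"fingers":1},{"delta_pos":[0.088,0.035,0.084],"turn":[0,0,0],"fingers":1},{"delta_pos":[0.088,0.035,0.084],"turn":[0,0,0],"fingers":1}]'

```text
clock: 5.95
position: [0.6005, -0.0303, 0.1013]
ee_rot: [0.697, 0.717, 0.0, 0.001]
ft_force: [-0.2, 0.2, -1.5]
grip_width: 0.7
grasp_force: 43.5
```

Run:
```python
from h import *
c=grab('wrist'); P=cloud(c); o=get_obs()
zt=o['position'][2]-.0257+.048; print(o['position'],zt)
for b in blobs(c,(0,0,90),(180,75,255),50,(280,265,365,350)):
    ys,xs=np.nonzero(b[2]); (x,y),r=cv2.minEnclosingCircle(np.c_[xs,ys].astype(np.float32)); print('core',b[0],onplane(c,(x,y),zt).round(4))
s=grab('scene'); im=s['color'][185:300,220:360]; im=cv2.resize(im,None,fx=4,fy=4,interpolation=cv2.INTER_CUBIC); cv2.imwrite('pics/s2.png',im[:,:,::-1])
rel([.599,-.032,.1],1.6)
```

```text
[ 0.60046643 -0.03023019  0.1011881 ] 0.1234881046245617
core 857 [[ 0.5995 -0.0329  0.1235]]
delta [-0.0018 -0.0014  0.0011] turn [ 0.001  0.    -0.   ] clock 6.05
```

View pics/s2.png

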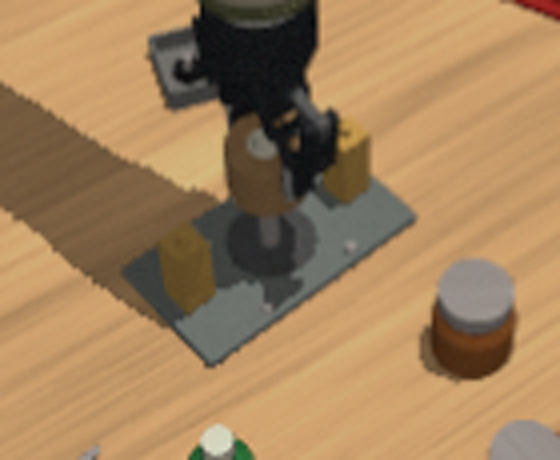

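The roll hangs right over the spindle between the posts, which agrees with the wrist measurement to about 1.5 mm. Lowering it now.

move_arm --plan '[{"delta_pos":[-0.0015,-0.0007,0.01],"turn":[0,0,0],"fingers":1},{"delta_pos":[-0.0015,-0.0007,0.018],"turn":[0,0,0],"fingers":1},{"delta_pos":[-0.0015,-0.0007,0.026],"turn":[0,0,0],"fingers":1},{"delta_pos":[-0.0015,-0.0007,0.034],"turn":[0,0,0],"fingers":1}]'

```text
clock: 6.55
position: [0.5991, -0.0316, 0.0655]
ee_rot: [0.697, 0.717, -0.0, -0.0]
ft_force: [-0.4, 1.0, 0.1]
grip_width: 0.696
grasp_force: 43.5
```

move_arm --plan '[{"delta_pos":[0,0,0.01],"turn":[0,0,0],"fingers":1},{"delta_pos":[0,0,0.018],"turn":[0,0,0],"fingers":1},{"delta_pos":[0,0,0.024],"turn":[0,0,0],"fingers":1},{"delta_pos":[0,0,0.028],"turn":[0,0,0],"fingers":1},{"delta_pos":[0,0,0.028],"turn":[0,0,0],"fingers":1}]'

```text
clock: 7.18
position: [0.5994, -0.0317, 0.0383]
ee_rot: [0.697, 0.717, 0.0, 0.0]
ft_force: [0.3, 0.4, -0.6]
grip_width: 0.698
grasp_force: 43.5
```

Within about half a millimetre of the seat and unloaded. I release it here and rise.

move_arm --plan '[{"delta_pos":[0,0,0.001],"turn":[0,0,0],"fingers":1},{"delta_pos":[0,0,0.001],"turn":[0,0,0],"fingers":0},{"delta_pos":[0,0,0.001],"turn":[0,0,0],"fingers":0},{"delta_pos":[0,0,0.001],"turn":[0,0,0],"fingers":0},{"delta_pos":[0,0,0.001],"turn":[0,0,0],"fingers":0},{"delta_pos":[0,0,-0.02],"turn":[0,0,0],"fingers":0},{"delta_pos":[0,0,-0.06],"turn":[0,0,0],"fingers":0},{"delta_pos":[0,0,-0.11],"turn":[0,0,0],"fingers":0},{"delta_pos":[0,0,-0.16],"turn":[0,0,0],"fingers":0},{"delta_pos":[0,0,-0.2],"turn":[0,0,0],"fingers":0},{"delta_pos":[0,0,-0.22],"turn":[0,0,0],"fingers":0},{"delta_pos":[0,0,-0.22],"turn":[0,0,0],"fingers":0}]'

```text
clock: 8.68
position: [0.6, -0.0313, 0.2613]
ee_rot: [0.697, 0.717, 0.001, 0.002]
ft_force: [0.3, -0.4, -0.4]
grip_width: 1.0
grasp_force: 0.0
```

Run:
```python
from h import *
o=get_obs(); print(o['position'],o['joint_pos'].round(2))
c=grab('wrist'); save(c,'w4.png'); P=cloud(c)
k=(P[...,2]>.045)&(P[...,2]<.068)&(np.hypot(P[...,0]-.599,P[...,1]+.034)<.045)
print('rolltop',k.sum(),P[k].mean(0).round(4),np.median(P[k][:,2]).round(4))
for s in(-1,1):
    q=np.array([.599-.007*s,-.034+.0745*s]); k=(np.abs(P[...,2]-.075)<.006)&(np.hypot(P[...,0]-q[0],P[...,1]-q[1])<.03)
    ys,xs=np.nonzero(k)
    if len(xs)<50: print(s,len(xs)); continue
    r=cv2.minAreaRect(np.c_[xs,ys].astype(np.float32)); print('post',s,k.sum(),r,onplane(c,r[0],.075).round(4),P[k].mean(0).round(4))
rel([.527,.32,.25],.42)
```

```text
[ 0.5999853  -0.03132185  0.26127845] [ 0.47  0.33 -0.63  1.48  0.19  1.39 -0.13]
rolltop 2387 [ 0.5979 -0.033   0.0581] 0.0582
post -1 554 ((324.887939453125, 250.5948486328125), (24.310916900634766, 23.899864196777344), 86.633544921875) [[ 0.6052 -0.1079  0.075 ]] [ 0.6052 -0.1082  0.0749]
post 1 715 ((315.50006103515625, 108.00000762939453), (28.536651611328125, 27.339309692382812), 86.18592071533203) [[0.5915 0.0402 0.075 ]] [0.5915 0.0402 0.0752]
delta [ 0.3535 -0.0621  0.0092] turn [ 2.00e-03 -1.00e-03  1.18e+00] clock 8.725
```

View pics/w4.png

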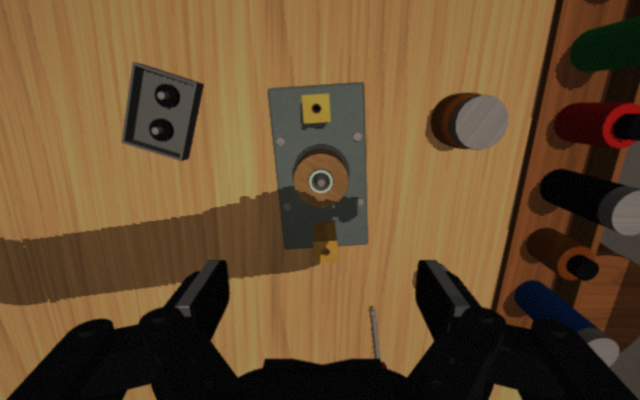

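The roll sits on the spindle with its top at 58 mm as it should. The posts are at (316,108) and (325,251) and measure 149 mm apart. Now to the red plate.

move_arm --plan '[{"delta_pos":[0.05,-0.009,0],"turn":[0,0,0.15],"fingers":0},{"delta_pos":[0.09,-0.017,0],"turn":[0,0,0.3],"fingers":0},{"delta_pos":[0.13,-0.024,0],"turn":[0,0,0.45],"fingers":0},{"delta_pos":[0.17,-0.031,0],"turn":[0,0,0.6],"fingers":0},{"delta_pos":[0.21,-0.038,0],"turn":[0,0,0.75],"fingers":0},{"delta_pos":[0.25,-0.045,0],"turn":[0,0,0.9],"fingers":0},{"delta_pos":[0.29,-0.052,0.005],"turn":[0,0,1.0],"fingers":0},{"delta_pos":[0.33,-0.058,0.009],"turn":[0,0,1.1],"fingers":0},{"delta_pos":[0.353,-0.062,0.009],"turn":[0,0,1.18],"fingers":0},{"delta_pos":[0.353,-0.062,0.009],"turn":[0,0,1.18],"fingers":0},{"delta_pos":[0.353,-0.062,0.009],"turn":[0,0,1.18],"fingers":0},{"delta_pos":[0.353,-0.062,0.009],"turn":[0,0,1.18],"fingers":0}]'

```text
clock: 10.22
position: [0.5277, 0.3179, 0.2491]
ee_rot: [0.978, 0.208, -0.0, 0.0]
ft_force: [-0.1, -0.6, -0.5]
grip_width: 1.002
grasp_force: 0.0
```

```bash
cat > pl.py <<'E'
from h import *
o=get_obs(); print(o['position'],o['joint_pos'].round(2))
c=grab('wrist'); save(c,'w5.png'); P=cloud(c)
hsv=cv2.cvtColor(c['color'],cv2.COLOR_RGB2HSV); m=cv2.inRange(hsv,(0,150,40),(8,255,255))|cv2.inRange(hsv,(172,150,40),(180,255,255))
m&=((P[...,2]<.02)*255).astype(np.uint8); n,l,s,ce=cv2.connectedComponentsWithStats(m); i=1+s[1:,4].argmax(); ys,xs=np.nonzero(l==i)
W=onplane(c,np.c_[xs,ys],.006); r=cv2.minAreaRect((W[:,:2]*1000).astype(np.float32)); print('plate mm',r)
k=(P[...,2]>.036)&(P[...,2]<.056)&(np.hypot(P[...,0]-r[0][0]/1000,P[...,1]-r[0][1]/1000)<.05)
ys,xs=np.nonzero(k); W=onplane(c,np.c_[xs,ys],.046); rh=cv2.minAreaRect((W[:,:2]*1000).astype(np.float32)); print('handle mm',rh,np.median(P[k][:,2]))
E
python3 pl.py
```

```text
[0.52769114 0.31787585 0.24906966] [-0.14  0.38 -0.63  1.45  0.22  1.39 -1.92]
plate mm ((524.4013671875, 318.6761169433594), (199.15818786621094, 49.996944427490234), 24.04582405090332)
handle mm ((525.0134887695312, 319.51861572265625), (71.9054946899414, 13.805022239685059), 24.180137634277344) 0.04589416461011253
```

View pics/w5.png

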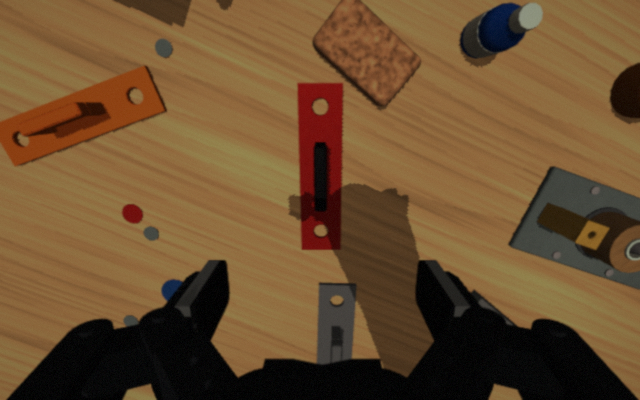

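The red plate is at (321,165), upright in the picture with its black handle at (321,177). The cork block (367,50) and the grey and orange look-alikes are clear of the grasp. The measured sizes (199 x 50 mm, handle 72 x 14 mm, bar top 46 mm) all match. Descending to grip.

move_arm --plan '[{"delta_pos":[-0.002,-0.002,0.05],"turn":[0,0,0],"fingers":0},{"delta_pos":[-0.002,-0.002,0.1],"turn":[0,0,0],"fingers":0},{"delta_pos":[-0.002,-0.002,0.14],"turn":[0,0,0],"fingers":0},{"delta_pos":[-0.002,-0.002,0.17],"turn":[0,0,0],"fingers":0},{"delta_pos":[-0.002,-0.002,0.195],"turn":[0,0,0],"fingers":0},{"delta_pos":[-0.002,-0.002,0.21],"turn":[0,0,0],"fingers":0},{"delta_pos":[-0.002,-0.002,0.218],"turn":[0,0,0],"fingers":0},{"delta_pos":[-0.002,-0.002,0.218],"turn":[0,0,0],"fingers":1},{"delta_pos":[-0.002,-0.002,0.218],"turn":[0,0,0],"fingers":1},{"delta_pos":[-0.002,-0.002,0.218],"turn":[0,0,0],"fingers":1},{"delta_pos":[-0.002,-0.002,0.218],"turn":[0,0,0],"fingers":1},{"delta_pos":[-0.002,-0.002,0.218],"turn":[0,0,0],"fingers":1}]' --force 60

```text
clock: 11.78
position: [0.5249, 0.3202, 0.0317]
ee_rot: [0.978, 0.208, 0.0, 0.0]
ft_force: [-0.0, -2.2, 2.7]
grip_width: 0.155
grasp_force: 61.7
```

move_arm --plan '[{"delta_pos":[0,0,-0.01],"turn":[0,0,0],"fingers":1},{"delta_pos":[0,0,-0.03],"turn":[0,0,0],"fingers":1},{"delta_pos":[0,0,-0.06],"turn":[0,0,0],"fingers":1},{"delta_pos":[0,0,-0.1],"turn":[0,0,0],"fingers":1},{"delta_pos":[0,0,-0.14],"turn":[0,0,0],"fingers":1},{"delta_pos":[0,0,-0.17],"turn":[0,0,0],"fingers":1},{"delta_pos":[0,0,-0.18],"turn":[0,0,0],"fingers":1},{"delta_pos":[0,0,-0.18],"turn":[0,0,0],"fingers":1},{"delta_pos":[0,0,-0.18],"turn":[0,0,0],"fingers":1}]'

```text
clock: 12.9
position: [0.5239, 0.3199, 0.2098]
ee_rot: [0.978, 0.208, -0.001, 0.0]
ft_force: [0.6, -0.4, -3.2]
grip_width: 0.154
grasp_force: 60.8
```

```bash
cat > ph.py <<'E'
from h import *
def held():
    o=get_obs(); c=grab('wrist'); P=cloud(c); zt=o['position'][2]-.0317+.006
    hsv=cv2.cvtColor(c['color'],cv2.COLOR_RGB2HSV); m=cv2.inRange(hsv,(0,150,40),(8,255,255))|cv2.inRange(hsv,(172,150,40),(180,255,255))
    k=(m>0)&(np.abs(P[...,2]-zt)<.015); A=np.c_[P[k][:,:2],np.ones(k.sum())]; f,*_=np.linalg.lstsq(A,P[k][:,2],rcond=None)
    ys,xs=np.nonzero(k); W=onplane(c,np.c_[xs,ys],zt); r=cv2.minAreaRect((W[:,:2]*1000).astype(np.float32))
    print('clock',o['clock'],'tcp',o['position'].round(4),'yaw',2*np.arctan2(o['ee_rot'][1],o['ee_rot'][0]),'plate',r,'ztop',np.median(P[k][:,2]),zt,'slope',f[:2].round(3),k.sum())
    # holes: contours inside plate mask
    mm=(k*255).astype(np.uint8); cs,h=cv2.findContours(mm,cv2.RETR_CCOMP,cv2.CHAIN_APPROX_NONE)
    for q,hh in zip(cs,h[0]):
        if hh[3]>=0 and cv2.contourArea(q)>60:
            (x,y),rad=cv2.minEnclosingCircle(q); print(' hole',onplane(c,(x,y),zt).round(4),(round(x),round(y)),rad)
    return c,P
E
python3 - <<'E'
from ph import *
c,P=held(); save(c,'w6.png'); rel([.5984,-.0339,.21],1.663)
E
```

```text
clock 12.9 tcp [0.5239 0.3199 0.2098] yaw 0.41982333824509316 plate ((535.2954711914062, 324.8399658203125), (172.68966674804688, 49.77513885498047), 24.06329345703125) ztop 0.18433316186303345 0.18411556944426447 slope [-0.   -0.01] 17971
 hole [[0.5917 0.3502 0.1841]] (322, 104) 20.54621696472168
delta [-7.620e-02  3.534e-01  1.000e-04] turn [-1.000e-03  2.000e-03 -1.243e+00] clock 12.95
```

View pics/w6.png

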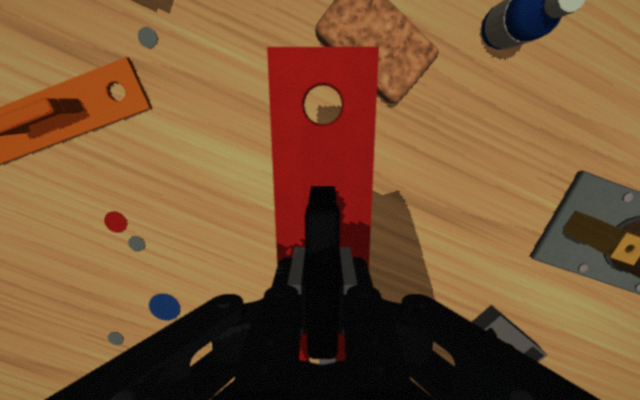

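The plate is held level with its far hole at (322,104), 74 mm from the TCP as expected. Carrying it over the dispenser at height.

move_arm --plan '[{"delta_pos":[-0.006,0.025,0],"turn":[0,0,-0.1],"fingers":1},{"delta_pos":[-0.014,0.065,0],"turn":[0,0,-0.24],"fingers":1},{"delta_pos":[-0.023,0.105,0],"turn":[0,0,-0.39],"fingers":1},{"delta_pos":[-0.031,0.145,0],"turn":[0,0,-0.54],"fingers":1},{"delta_pos":[-0.04,0.185,0],"turn":[0,0,-0.69],"fingers":1},{"delta_pos":[-0.049,0.225,0],"turn":[0,0,-0.84],"fingers":1},{"delta_pos":[-0.057,0.265,0],"turn":[0,0,-0.98],"fingers":1},{"delta_pos":[-0.066,0.305,0],"turn":[0,0,-1.1],"fingers":1},{"delta_pos":[-0.073,0.338,0],"turn":[0,0,-1.2],"fingers":1},{"delta_pos":[-0.076,0.353,0],"turn":[0,0,-1.243],"fingers":1},{"delta_pos":[-0.076,0.353,0],"turn":[0,0,-1.243],"fingers":1},{"delta_pos":[-0.076,0.353,0],"turn":[0,0,-1.243],"fingers":1}]'

```text
clock: 14.45
position: [0.5985, -0.0316, 0.2108]
ee_rot: [0.674, 0.739, 0.0, -0.001]
ft_force: [-1.2, 0.7, -2.6]
grip_width: 0.151
grasp_force: 60.8
```

Run:
```python
from ph import *
c,P=held(); rel([.5983,-.0332,.117],1.663)
```

```text
clock 14.45 tcp [ 0.5985 -0.0316  0.2108] yaw 1.663144258315415 plate ((596.279052734375, -18.32030487060547), (50.14595031738281, 172.5329132080078), 5.290578365325928) ztop 0.18554964365722595 0.18513454912109048 slope [0.008 0.   ] 18100
 hole [[0.5906 0.0432 0.1851]] (322, 104) 20.61562728881836
delta [-0.0018 -0.0004  0.094 ] turn [-0.    -0.001  0.001] clock 14.5
```

move_arm --plan '[{"delta_pos":[-0.0022,0,0.02],"turn":[0,0,0],"fingers":1},{"delta_pos":[-0.0022,0,0.045],"turn":[0,0,0],"fingers":1},{"delta_pos":[-0.0022,0,0.062],"turn":[0,0,0],"fingers":1},{"delta_pos":[-0.0022,0,0.073],"turn":[0,0,0],"fingers":1},{"delta_pos":[-0.0022,0,0.079],"turn":[0,0,0],"fingers":1},{"delta_pos":[-0.0022,0,0.079],"turn":[0,0,0],"fingers":1},{"delta_pos":[-0.0022,0,0.079],"turn":[0,0,0],"fingers":1}]'

```text
clock: 15.38
position: [0.5995, -0.0351, 0.133]
ee_rot: [0.674, 0.739, 0.0, 0.0]
ft_force: [0.5, 0.6, -2.4]
grip_width: 0.151
grasp_force: 60.7
```

Run:
```python
from ph import *
c,P=held(); 
hsv=cv2.cvtColor(c['color'],cv2.COLOR_RGB2HSV)
cr=c['color'][60:150,270:375]; a=cv2.resize(cr,(420,360),interpolation=cv2.INTER_CUBIC)
s=grab('scene'); b=cv2.resize(s['color'][200:280,240:333],(420,360),interpolation=cv2.INTER_CUBIC)
cv2.imwrite('pics/w7.png',np.hstack([a,b])[:,:780,::-1]); rel([.5983,-.0332,.117],1.663)
```

```text
clock 15.375 tcp [ 0.5995 -0.0351  0.133 ] yaw 1.6627246754623313 plate ((597.3663330078125, -21.899070739746094), (50.06195068359375, 172.58558654785156), 5.259475231170654) ztop 0.10764870116895825 0.1072943484009091 slope [ 0.009 -0.001] 18041
 hole [[0.5917 0.0393 0.1073]] (322, 105) 21.202268600463867
delta [ 0.0021 -0.001   0.0159] turn [ 0.001  0.    -0.   ] clock 15.475
```

View pics/w7.png

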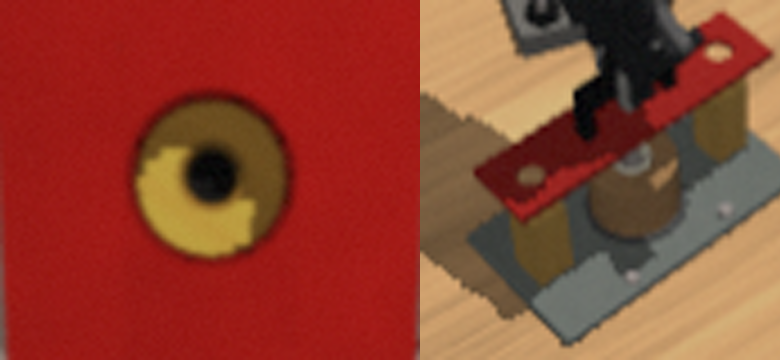

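The wrist crop (left) shows the threaded hole at about (323,104), nearly central in the plate hole. The scene crop (right) shows the plate level above both posts. Now the numbers.

Run:
```python
from ph import *
c,P=held()
for b in blobs(c,(0,0,0),(180,255,45),15,(308,88,338,122)): print(b[0],b[1],onplane(c,b[1],.075).round(4))
rel([.599,-.034,.1187],1.663)
```

```text
clock 15.475 tcp [ 0.5995 -0.0352  0.1329] yaw 1.6627274292510974 plate ((597.2554321289062, -21.94842529296875), (50.086055755615234, 172.5875701904297), 5.260363578796387) ztop 0.10757853331602327 0.10723383600712541 slope [ 0.009 -0.001] 18047
 hole [[0.5915 0.0394 0.1072]] (322, 104) 20.731266021728516
120 [322.79166667 103.025     ] [[0.592  0.0402 0.075 ]]
delta [ 0.0012 -0.0003  0.0141] turn [ 0.001  0.    -0.   ] clock 15.525
```

move_arm --plan '[{"delta_pos":[0.001,0,0.005],"turn":[0,0,0],"fingers":1},{"delta_pos":[0.001,0,0.01],"turn":[0,0,0],"fingers":1},{"delta_pos":[0.001,0,0.0155],"turn":[0,0,0],"fingers":1},{"delta_pos":[0.001,0,0.0155],"turn":[0,0,0],"fingers":1},{"delta_pos":[0.001,0,0.0155],"turn":[0,0,0],"fingers":1},{"delta_pos":[0.001,0,0.0155],"turn":[0,0,0],"fingers":1},{"delta_pos":[0.001,0,0.0155],"turn":[0,0,0],"fingers":1},{"delta_pos":[0.001,0,0.0155],"turn":[0,0,0],"fingers":1}]'

```text
clock: 16.52
position: [0.5991, -0.0342, 0.1169]
ee_rot: [0.674, 0.739, 0.0, 0.0]
ft_force: [-0.8, -0.6, -3.1]
grip_width: 0.149
grasp_force: 60.7
```

Run:
```python
from ph import *
c,P=held()
for b in blobs(c,(0,0,0),(180,255,45),15,(308,88,338,122)): print(b[0],b[1],onplane(c,b[1],.075).round(4))
# far hole via top/scene: hole b and post b
for n in('scene','top'):
    s=grab(n)
    im=s['color'][190:290,225:345] if n=='scene' else s['color'][150:210,330:410]
    im=cv2.resize(im,(480,400) if n=='scene' else (320,240),interpolation=cv2.INTER_CUBIC)
    if n=='scene': A=np.zeros((400,800,3),np.uint8); A[:,:480]=im
    else: A[:240,480:]=im
cv2.imwrite('pics/f.png',A[:,:,::-1]); o=get_obs(); print(o['ft_force'],o['grasp_force'],o['clock'],o['ee_rot'])
```

```text
clock 16.525 tcp [ 0.5991 -0.0342  0.1169] yaw 1.6627788982316198 plate ((596.8484497070312, -20.936203002929688), (50.059791564941406, 172.57696533203125), 5.274928569793701) ztop 0.09155307005719085 0.0912001274771908 slope [ 0.009 -0.001] 18045
 hole [[0.5914 0.0405 0.0912]] (322, 104) 20.77383804321289
134 [323.5        105.00746269] [[0.592  0.0402 0.075 ]]
[ 0.15890985  0.29040918 -4.22531276] 60.74723839759827 16.675 [6.73840793e-01 7.38876568e-01 2.66146676e-06 5.89428141e-05]
```

View pics/f.png

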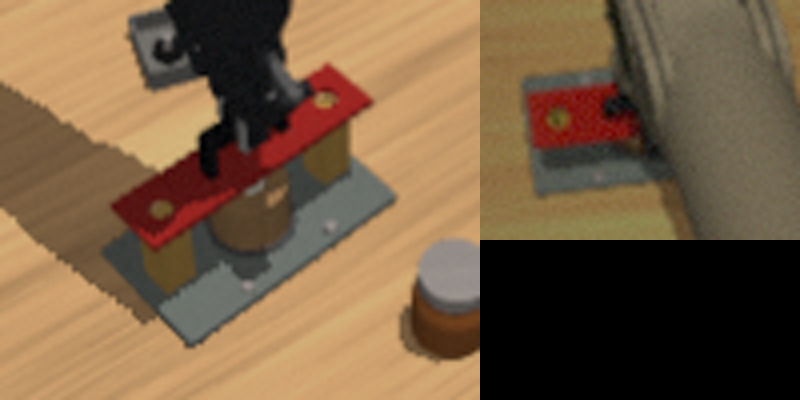

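The scene crop shows brass through both plate holes, at (161,210) and (325,101). Hole a measures 0.7 mm off its post, and hole b comes out within 1 mm of the earlier post b reading. The underside is about 10 mm above the post tops, level and not touching. Handing in.

```bash
python3 -c "
from workcell import hand_in; print(hand_in())"
```

```text
the job is handed in; nothing more can be done
None
```

The tape roll is fully down on the spindle and released. The red plate is held level about 10 mm above the posts, each threaded hole within about 1 mm of its plate hole's centre (one measured, one worked out), and the job is handed in at about 17 s; no verdict came back.

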